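Put three mixed-up kitchen things back on their own rests beside the hob

TASK

The glass jar, the red measuring spoons and the teal pot grip have been left on one another's rests: put the jar back in the middle of the round cork coaster, the spoons in the middle of the red mat and the pot grip in the middle of the teal mat, all as they stand or lie now. Stand one of them on the wooden trivet in the meantime to make room, as nothing may be put down on the bare counter. Set each down gently without dropping it, and leave the ramekin, the timer and the salt pot undisturbed.

Things in the scene. Friction and masses are not known exactly. Their poses are not given: they have to be found in the camera images.
- jar_mid (a point): glass jar with a steel screw lid, upright cylinder 58 mm in diameter (lid 56 mm) and 78 mm high, pale beige contents 44 mm deep, about 0.25 kg; this point is its centre, 39 mm above its underside; z up its axis. Grip it round the glass, any direction. Belongs on the cork coaster.
- spoons_mid (a point): nested red plastic measuring spoons lying flat, 106 mm long, 24 mm high, about 0.06 kg; this point: middle of the set, 12 mm above its underside; x along the handles. Round bowl 36 mm across centred at x = -36 mm, clip 16 mm across at x = +44 mm; from x = -16 to +34 mm the handles are 14 mm wide (y), 12 to 24 mm above the underside: grip there across y. Belongs on the red mat, either way round.
- grip_mid (a point): teal mitt-shaped pot grip of hard rubber (rigid) lying flat, 119 mm long (x), 28 mm high, about 0.11 kg; this point: middle of its palm, 14 mm above its underside; x from cuff to finger end. Palm 46 mm wide (y = -23 to +23 mm), straight and clear to grip across y from x = -55 to +8 mm; beyond, a thumb sticks out to y = +48 mm. Belongs on the teal mat, either way round.
- cork_top (a point): round cork coaster, the jar's own place: fixed, 120 mm in diameter, 12 mm thick; this point is the centre of its top face, 12 mm above the counter; x along its own x axis (no meaning). Any of the three things can stand on it.
- redmat_top (a point): red plastic mat, the spoons' own place: fixed, 130 by 110 mm, 12 mm thick; this point is the centre of its top face, 12 mm above the counter; x along its 130 mm side. Any of the three things can stand on it.
- tealmat_top (a point): teal plastic mat, the pot grip's own place: fixed, 130 by 110 mm, 12 mm thick; this point is the centre of its top face, 12 mm above the counter; x along its 130 mm side. Any of the three things can stand on it.
- trivet_top (a point): square wooden trivet with dark grooves, the free spot, empty at the start: fixed, 130 by 130 mm, 12 mm thick; this point is the centre of its top face, 12 mm above the counter; x along its grooves. Any of the three things can stand on it.
- ramekin_mid (a point): bystander, loose, to be left where it is: small white ceramic bowl, 60 mm across, 36 mm high; this point is on its axis, 20 mm above the counter
- timer_mid (a point): bystander, loose, to be left where it is: yellow and white kitchen timer with a black grip bar, 54 mm across, 46 mm high; this point is on its axis, 20 mm above the counter
- saltpot_mid (a point): bystander, loose, to be left where it is: dark wooden salt pot with a pale lid and brass knob, 54 mm across, 50 mm high; this point is on its axis, 20 mm above the counter
Not all that is in view belongs to the job. Leave any green or orange look-alike of the part that bears grip_mid alone.

How it is judged:
By the outcome, as a careful person would: the job done as asked, in the order asked, and still so for the second after the job is handed in, with the robot touching nothing.
It also fails if it takes over 120 s, if anything falls off the work surface, if the arm or the gripper's body presses on something with over 40 N, if the wrist force passes 120 N, or if a joint passes its speed limit or range.

ROBOT

A 6-joint arm with a two-finger parallel gripper is mounted at the origin on the work surface. World frame = base frame: x ahead of the robot, y to its left, z up, the work surface at z = 0. Lengths are in m, angles in rad, forces in N, time in s.
With the tool pointing down it reaches from about 0.35 to 0.775 m from the base axis. Payload 5.5 kg.
Tool frame: the origin (TCP) lies at the very end of the fingers, on their centre line; the grasp point (between the pads) lies 19 mm behind it; z points along the fingers, y is the line along which they close (so a half turn about z gives the same grasp; the last joint's range is limited). The gripper opens to 85 mm and grips with 20 to 120 N. Pads are 22 mm wide; open, the fingers measure 114 mm over their backs; the gripper's body (76 mm by 85 mm) begins 54 mm behind the grasp point. The pads swing forward as they close: fully open they stand 13 mm farther back than shut.
Start: joints at [-0.14, 0.313, 0.046, 1.304, 0, 1.431], TCP at [0.575, -0, 0.231] pointing down, gripper open.
Joint ranges: [-2.76, 2.76], [-0.86, 1.69], [-1.03, 1.26], [-2.2, 2.34], [-1.47, 1.5], [-3.14, 3.14]. Speed limits (rad/s): [2.57, 2.57, 3.14, 3.14, 3.14, 3.14].

INTERFACE

Orientations are given as a unit quaternion [w, x, y, z].
In Python, from workcell import env, read_camera, get_calibration gives the robot as it stands.
- The arm moves only by the tool jog_arm, never from a script. Its argument "motion" is one flat list of numbers, 7 for each row, row after row: the shift along the tool's x, y, z as a fraction of full scale, then the turn, a rotation vector about the tool's x, y, z as a fraction of full scale, then the opening, from 0 (shut) to 1 (fully open). In form: [x, y, z, wx, wy, wz, grip, x, y, z, wx, wy, wz, grip, ...]. A call has 1 to 12 rows; each row is the pose to reach, as a shift and turn from the pose commanded when the call began, along the tool's axes at that moment; what a row does not reach only later rows make up. Full scale, the value 1, is 0.2 m for a shift and 90 degrees for a turn. A row lasts 1/8 s, in which the tool goes at most 62.5 mm and 10.7 degrees, less where a joint would pass 70% of its speed; a pose out of reach is approached as far as the arm can. A call with a number of a shift or a turn outside -1 to 1 is refused whole. A call with a gripper value outside its range is refused whole. The fingers move at their own pace and stop on an object; "newtons" is the grip in N (left out, the last holds). Time passes only in rows, so rows that repeat a pose let the fingers close. It gives the time, the measured TCP pose, the force, the opening and the grip force at its end, in the units of the state.
- env.get_state(): the state, without advancing time (a new reading comes with each control period).
- read_camera(name): name is "scene" or "side" or "wrist"; returns the picture (384x512x3 uint8, red, green, blue); there is no depth.
- get_calibration(name): a dict with "fx", "fy", "cx", "cy" (pixels), "world_from_camera" (4x4, takes a point from camera to world coordinates). Camera axes: x right, y down, z forward; pixel columns grow to the right and rows downward; lengths in m; the calibration is good to about 2 mm. A picture is of the moment at which its call begins: read the wrist's pose just before it. get_calibration takes no time and is no camera call; for the wrist camera it gives the pose at the moment of the call.
- env.hand_in(): hands the job in; it is judged then, once.
The state is a dict: "clock": time; "joint_pos": joint angles; "qvel": joint speeds; "tau": joint torques, N m; "tcp_pos": TCP position; "orientation": TCP orientation; "wrist_force": force on the tool from outside, world axes, zero at the start; "ft_torque": the same for the moment, N m; "finger_gap": finger opening in m; "grip_force": force on a finger pad.
Only numpy, scipy, OpenCV 4.12 (cv2) and the standard library are available. Lean on these libraries where they do the work, as an engineer would, in place of code of your own. Each camera call takes 0.05 s, during which the arm holds its last target. There are 200 camera calls.

## Working session

There is one attempt and no reset: what is moved stays moved. The work goes in short steps, Python scripts to look and compute and a tool call to move; the robot and the scene stay as the last step left them, time stands still between calls to the robot, and variables do not carry over. Pictures are saved under pics/ and viewed, at most 14 in all, crops included, and the job is handed in when it is done.

Besides the shell and the picture viewer there is one more tool, called after "Call:" as name(argument=value, ...) on one line, values as JSON. jog_arm: Moves the arm, as the interface text tells. Shift numbers are shares of 0.2 m and turn numbers shares of 90 degrees, none past 1 either way. Its arguments: {"type":"object","properties":{"motion":{"type":"array","items":{"type":"number"}},"newtons":{"type":"number"}},"required":["motion"]}

```bash
ls; mkdir -p pics
cat > h.py <<'E'
import numpy as np, cv2
from workcell import env, read_camera, get_calibration
def snap(n,f):
    c=get_calibration(n); im=read_camera(n); cv2.imwrite('pics/'+f,im[:,:,::-1]); return im,c
def ray(c,u,v,z):
    T=np.array(c['world_from_camera']); d=T[:3,:3]@[(u-c['cx'])/c['fx'],(v-c['cy'])/c['fy'],1]
    o=T[:3,3]; return (o+d*(z-o[2])/d[2])
E
python3 - <<'E'
from h import *
s=env.get_state(); print(s)
for n in('scene','side'):
    im,c=snap(n,n+'0.png'); print(n,c['fx'],np.round(c['world_from_camera'],3).tolist())
E
```

```text
pics
{'clock': 0.0, 'joint_pos': array([-1.39599775e-01,  3.13994148e-01,  4.49826995e-02,  1.30360225e+00,
       -9.26647842e-06,  1.43121043e+00]), 'qvel': array([-0.00176782, -0.00037217, -0.00171597, -0.00047404,  0.00032374,
        0.00026492]), 'tau': array([-2.90074182e-03, -4.80629075e+01,  2.98531097e+01,  1.95313990e-02,
       -3.83516899e-04, -4.27451073e-05]), 'tcp_pos': array([5.74489445e-01, 5.94316479e-05, 2.30413953e-01]), 'orientation': array([-7.22901314e-04,  7.07111394e-01,  7.07101584e-01, -5.50584777e-04]), 'wrist_force': array([-0.42910689, -0.59884766, -0.40586056]), 'ft_torque': array([ 0.03279397, -0.0048144 ,  0.01051465]), 'grip_force': 0.0, 'finger_gap': 0.08527644612071565}
scene 426.36774867794304 [[0.473, 0.746, -0.468, 1.016], [0.881, -0.403, 0.248, -0.258], [-0.003, -0.53, -0.848, 1.046], [0.0, 0.0, 0.0, 1.0]]
side 452.01964623792634 [[0.914, -0.256, 0.316, 0.155], [-0.407, -0.575, 0.71, -0.673], [-0.0, -0.777, -0.63, 0.695], [0.0, 0.0, 0.0, 1.0]]
```

View pics/scene0.png

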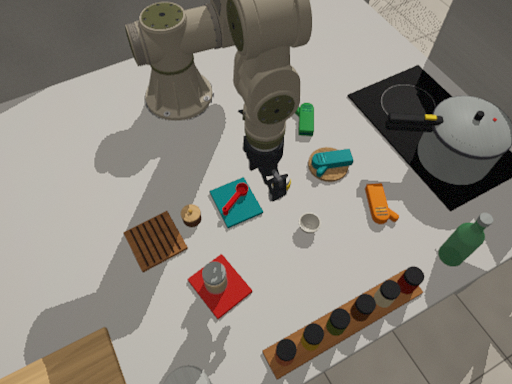

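View pics/side0.png

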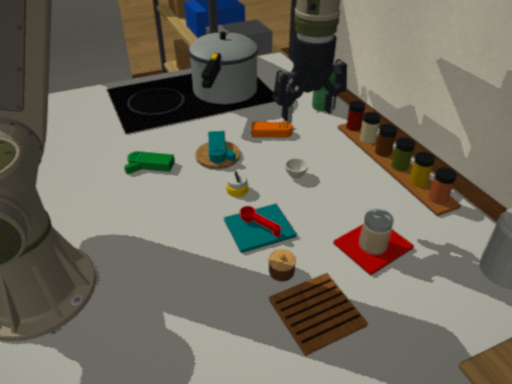

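Scene view: jar on the red mat (215,278), red spoons on the teal mat (235,198), teal grip on the cork (332,161), and the trivet empty at (155,240). There are three mitt shapes: green (306,118), orange (378,202) and teal (332,161). The teal one on the cork fits the description. Next I'll measure by colour masks.

```bash
cat >> h.py <<'E'
R={'red':([0,150,90],[6,255,255]),'teal':([82,120,40],[98,255,255]),'wood':([5,90,60],[16,255,200])}
def mask(im,k):
    h=cv2.cvtColor(im,cv2.COLOR_RGB2HSV); m=cv2.inRange(h,*map(np.array,R[k]))
    if k=='red': m|=cv2.inRange(h,np.array([174,150,90]),np.array([180,255,255]))
    return m
def blobs(m,a=60):
    cs,_=cv2.findContours(m,cv2.RETR_EXTERNAL,cv2.CHAIN_APPROX_NONE)
    return [c[:,0,:] for c in cs if cv2.contourArea(c)>a]
def rect(c,pts,z):
    P=np.array([ray(c,u,v,z)[:2] for u,v in pts])
    (cen,wh,a)=cv2.minAreaRect((P*1000).astype(np.float32)); 
    if wh[0]<wh[1]: wh=wh[::-1]; a+=90
    return np.round(cen,1),np.round(wh,1),round((a+90)%180-90,1)
E
python3 - <<'E'
from h import *
for n in('scene','side'):
    im=cv2.imread('pics/'+n+'0.png')[:,:,::-1].copy(); c=get_calibration(n)
    for k in R:
        m=mask(im,k)
        if k=='wood': m=cv2.morphologyEx(m,cv2.MORPH_CLOSE,np.ones((7,7)))
        for b in blobs(m):
            z={'red':.012,'teal':.012,'wood':.012}[k]
            print(n,k,b.mean(0).round(),'z12',*rect(c,b,z),'| z36',*rect(c,b,.036))
im=cv2.imread('pics/side0.png'); a=cv2.imread('pics/scene0.png')
cv2.imwrite('pics/crop0.png',np.hstack([cv2.resize(im[110:190,120:240],None,fx=3.3,fy=3.3,interpolation=2),cv2.resize(a[120:200,285:405],None,fx=3.3,fy=3.3,interpolation=2)]))
E
```

```text
scene red [219. 284.] z12 [ 658.8 -167.8] [128.5 108. ] 11.1 | z36 [ 667.1 -169.9] [125.5 105.5] 11.1
scene red [234. 198.] z12 [454.7 -20.5] [113.1  34. ] -55.6 | z36 [467.7 -26. ] [110.5  33.2] -55.6
scene teal [235. 201.] z12 [462.9 -22.2] [128.7 107.1] -2.6 | z36 [475.7 -27.7] [125.7 104.6] -2.6
scene teal [331. 160.] z12 [469.7 293.4] [131.5  74.6] 85.7 | z36 [482.3 280.6] [128.4  72.9] 85.7
scene wood [ 84. 362.] z12 [ 691.2 -525.8] [150.4 139.2] 90.0 | z36 [ 698.8 -519.6] [147.  135.9] 90.0
scene wood [373. 290.] z12 [855.8 165.2] [62.3 19.9] -89.9 | z36 [859.5 155.4] [60.8 19.4] -89.9
scene wood [338. 325.] z12 [880.2  58.9] [419.1  68.7] -90.0 | z36 [883.4  51.5] [409.3  67.1] -90.0
scene wood [155. 241.] z12 [ 467.2 -265.1] [130.3 128.5] 2.9 | z36 [ 479.9 -264.9] [127.3 125.5] 2.9
scene wood [378. 203.] z12 [656.2 329. ] [127.9  72. ] -18.1 | z36 [664.6 315.4] [124.9  70.3] -18.1
scene wood [324. 171.] z12 [493.2 256.5] [115.7  70.1] 38.6 | z36 [505.3 244.5] [113.   68.5] 38.6
side red [373. 248.] z12 [ 654.1 -169.9] [132.2 109.4] 11.6 | z36 [ 636.6 -187.6] [127.6 105.6] 11
[... 485 characters left out ...]
25.6] 70.6
side wood [419. 148.] z12 [972.3  87.7] [75.  52.6] 87.3 | z36 [943.6  61. ] [72.4 50.7] 87.3
side wood [271. 129.] z12 [661.9 330.1] [119.4  93.3] -23.8 | z36 [644.1 294.8] [115.2  90. ] -23.8
side wood [416. 170.] z12 [917.3  35.3] [512.3 160.1] -89.9 | z36 [890.5  10.4] [494.3 154.5] -89.9
side wood [358. 102.] z12 [970.4 364.9] [160.8  53.5] -89.4 | z36 [941.7 328.4] [155.2  51.6] -89.4
side wood [147.  73.] z12 [422.6 839.3] [103.5  29.6] -0.3 | z36 [413.2 786.2] [99.9 28.6] -0.3
side wood [184.  58.] z12 [578.7 919.4] [188.6  44.3] 76.8 | z36 [563.8 863.4] [182.   42.8] 76.8
side wood [178.   6.] z12 [ 722.1 1502.2] [249.7  69.1] 72.8 | z36 [ 702.2 1425.8] [240.9  66.7] 72.8
```

View pics/crop0.png

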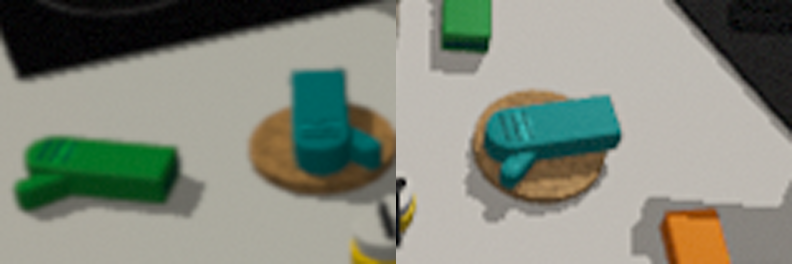

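The enlarged crop confirms it: the teal mitt lies on the cork with its fingers toward -y, and the green and orange ones lie apart on the bare counter. I'm going above the jar now.

Call:
jog_arm(motion=[-0.2,0.1,0,0,0,0,1,-0.4,0.2,0,0,0,0,1,-0.6,0.28,0,0,0,0,1,-0.8,0.36,0,0,0,0,1,-0.82,0.38,0,0,0,0,1,-0.82,0.38,0,0,0,0,1,-0.82,0.38,0,0,0,0,1])

```text
clock: 0.98
tcp_pos: [0.6506, -0.1628, 0.2313]
orientation: [-0.0, 0.707, 0.708, -0.0]
wrist_force: [-0.5, 0.5, -1.1]
finger_gap: 0.0853
grip_force: 0.0
```

Run:
```python
from h import *
s=env.get_state(); print(s['tcp_pos'],s['orientation'])
im,c=snap('wrist','w1.png'); print(c['fx'],np.round(c['world_from_camera'],3).tolist())
```

```text
[ 0.65061084 -0.16278393  0.23131041] [-3.53412280e-04  7.06691577e-01  7.07521653e-01 -3.26306048e-05]
344.3172226750183 [[1.0, 0.001, 0.001, 0.65], [0.001, -0.965, -0.262, -0.098], [0.001, 0.262, -0.965, 0.374], [0.0, 0.0, 0.0, 1.0]]
```

View pics/w1.png

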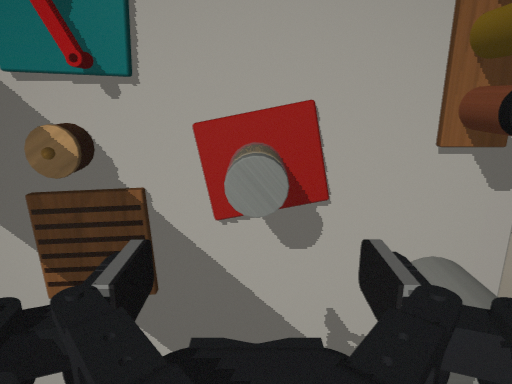

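Wrist view: lid centre at about (257,184), red mat around (260,160), trivet at lower left, salt pot at (57,150).

Run:
```python
from h import *
im=cv2.imread('pics/w1.png')[:,:,::-1].copy(); c=get_calibration('wrist')
print('lid',ray(c,257,184,.09), 'edgeL',ray(c,225,184,.09),'R',ray(c,289,184,.09))
for k in('red','wood'):
    m=mask(im,k)
    if k=='wood': m=cv2.morphologyEx(m,cv2.MORPH_CLOSE,np.ones((9,9)))
    for b in blobs(m,500): print(k,b.mean(0).round(),*rect(c,b,.012))
print('salt',ray(c,55,152,.045))
```

```text
lid [ 0.65101352 -0.17171272  0.09      ] edgeL [ 0.62372649 -0.17173932  0.09      ] R [ 0.67830523 -0.17168612  0.09      ]
red [261. 160.] [ 656.8 -168.2] [128.  108.7] 11.1
red [57. 30.] [457.7 -39.3] [69.  15.9] -63.5
wood [ 84. 230.] [ 465.  -263.7] [130.3 129.8] 2.7
wood [ 53. 149.] [ 434.3 -156.3] [58.1 56.6] 3.0
wood [476.  72.] [878.9 -80.8] [139.2  77.5] -89.9
salt [ 0.45661827 -0.15177801  0.045     ]
```

Call:
jog_arm(motion=[-0.045,0,0.2,0,0,0,1,-0.045,0,0.45,0,0,0,1,-0.045,0,0.7,0,0,0,1,-0.045,0,0.88,0,0,0,1,-0.045,0,0.97,0,0,0,1,-0.045,0,0.99,0,0,0,1,-0.045,0,0.99,0,0,0,0.5,-0.045,0,0.99,0,0,0,0.5,-0.045,0,0.99,0,0,0,0.5,-0.045,0,0.99,0,0,0,0.5], newtons=45)

```text
clock: 2.28
tcp_pos: [0.6524, -0.1735, 0.0356]
orientation: [0.002, 0.707, 0.707, 0.001]
wrist_force: [-0.2, 0.6, 6.2]
finger_gap: 0.0573
grip_force: 49.0
```

Call:
jog_arm(motion=[0,0,-0.1,0,0,0,0.5,0,0,-0.3,0,0,0,0.5,0,0,-0.5,0,0,0,0.5,-0.07,-0.15,-0.5,0,0,0,0.5,-0.17,-0.35,-0.5,0,0,0,0.5,-0.27,-0.55,-0.5,0,0,0,0.5,-0.37,-0.75,-0.5,0,0,0,0.5,-0.43,-0.88,-0.5,0,0,0,0.5,-0.46,-0.937,-0.5,0,0,0,0.5,-0.46,-0.937,-0.5,0,0,0,0.5,-0.46,-0.937,-0.5,0,0,0,0.5])

```text
clock: 3.65
tcp_pos: [0.4646, -0.2649, 0.1334]
orientation: [0.0, 0.707, 0.707, 0.0]
wrist_force: [0.2, 0.4, -3.0]
finger_gap: 0.0572
grip_force: 49.0
```

Run:
```python
from h import *
s=env.get_state(); print(s['tcp_pos'],s['wrist_force'],s['finger_gap'])
im,c=snap('side','s1.png')
cv2.imwrite('pics/s1c.png',cv2.resize(im[160:384,160:440],None,fx=2,fy=2)[:,:,::-1])
```

```text
[ 0.46462165 -0.26488814  0.13344037] [ 0.23090033  0.44633806 -3.01686644] 0.05716266428147368
```

View pics/s1c.png

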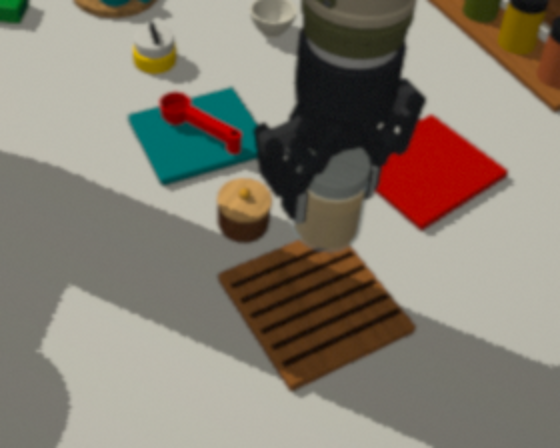

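The jar hangs upright in the gripper over the trivet, clear of the salt pot. I'll lower it slowly.

Call:
jog_arm(motion=[0,0,0.12,0,0,0,0.5,0,0,0.26,0,0,0,0.5,0,0,0.38,0,0,0,0.5,0,0,0.44,0,0,0,0.5,0,0,0.47,0,0,0,0.5,0,0,0.48,0,0,0,0.5,0,0,0.485,0,0,0,0.5,0,0,0.485,0,0,0,0.5])

```text
clock: 4.7
tcp_pos: [0.464, -0.2653, 0.0369]
orientation: [0.001, 0.707, 0.707, 0.0]
wrist_force: [-0.9, -0.6, -2.2]
finger_gap: 0.0572
grip_force: 49.0
```

Call:
jog_arm(motion=[0,0,0.005,0,0,0,0.5,0,0,0.01,0,0,0,0.5,0,0,0.012,0,0,0,0.5,0,0,0.012,0,0,0,0.5])

```text
clock: 5.2
tcp_pos: [0.4639, -0.2653, 0.0356]
orientation: [0.001, 0.707, 0.707, 0.0]
wrist_force: [-3.8, 2.7, 9.4]
finger_gap: 0.057
grip_force: 50.2
```

Call:
jog_arm(motion=[0,0,0,0,0,0,0.8,0,0,0,0,0,0,1,0,0,0,0,0,0,1,0,0,-0.15,0,0,0,1,0,0,-0.4,0,0,0,1,0,0,-0.65,0,0,0,1,0.2,0,-0.8,0,0,0,1,0.5,0,-0.8,0,0,0,1,0.8,0,-0.8,0,0,0,1,1,0,-0.8,0,0,0,1,1,0,-0.8,0,0,0,1,1,0,-0.8,0,0,0,1])

```text
clock: 6.7
tcp_pos: [0.4639, -0.0653, 0.1939]
orientation: [0.0, 0.707, 0.707, -0.0]
wrist_force: [-0.2, 0.3, 0.0]
finger_gap: 0.0855
grip_force: 0.0
```

Run:
```python
from h import *
s=env.get_state(); print(s['tcp_pos'],s['wrist_force'])
im,c=snap('wrist','w2.png')
m=mask(im,'red')
for b in blobs(m,150): print('red',b.mean(0).round(),*rect(c,b,.030))
for b in blobs(mask(im,'teal'),150): print('teal',b.mean(0).round(),*rect(c,b,.012))
```

```text
[ 0.4638523  -0.06532596  0.19391887] [-0.17520783  0.30420515  0.0264093 ]
red [451. 245.] [ 644.  -157.4] [122.6 105.8] 11.1
red [249. 118.] [463.6 -23.4] [106.   35.1] -55.4
teal [250. 114.] [460.1 -22.5] [127.9 108.5] -2.3
```

View pics/w2.png

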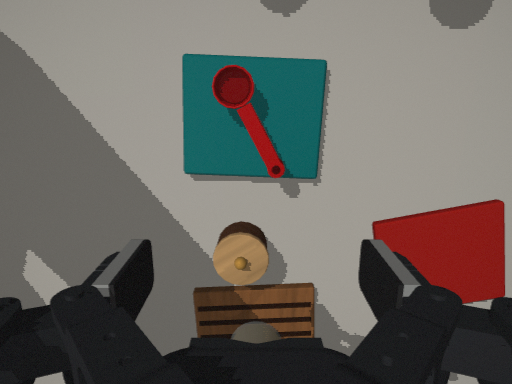

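Spoons: bowl rim centre at (234,88), clip at (277,170), teal mat centred on (254,116), salt pot at (241,258), red mat at right.

Run:
```python
from h import *
c=get_calibration('wrist')
for z in(.03,.036):
    b=ray(c,234,88,.036)[:2]; k=ray(c,277,170,z)[:2]; d=k-b; print(b,k,np.linalg.norm(d),np.degrees(np.arctan2(d[1],d[0])))
    u=d/np.linalg.norm(d); print('mid',b+36*u/1000,'grasp',b+45*u/1000, 'from clip mid', k-u*.044)
print('salt top',ray(c,241,258,.045))
```

```text
[0.44505985 0.00399919] [ 0.4825721  -0.06763014] 0.08085746816752214 -62.35897157587294
mid [ 0.46176135 -0.02789218] grasp [ 0.46593672 -0.03586503] from clip mid [ 0.46215915 -0.02865179]
[0.44505985 0.00399919] [ 0.4821868  -0.06632001] 0.07951856061662806 -62.16695828407442
mid [ 0.46186813 -0.02783603] grasp [ 0.4660702  -0.03579484] from clip mid [ 0.46164335 -0.02741029]
salt top [ 0.44944285 -0.1478771   0.045     ]
```

Call:
jog_arm(motion=[0.07,0.005,0.1,0,0,-0.1,0.5,0.147,0.011,0.3,0,0,-0.2,0.5,0.147,0.011,0.5,0,0,-0.309,0.5,0.147,0.011,0.65,0,0,-0.309,0.5,0.147,0.011,0.75,0,0,-0.309,0.5,0.147,0.011,0.83,0,0,-0.309,0.5,0.147,0.011,0.87,0,0,-0.309,0.5,0.147,0.011,0.892,0,0,-0.309,0.5,0.147,0.011,0.892,0,0,-0.309,0.5,0.147,0.011,0.892,0,0,-0.309,0.5])

```text
clock: 8.0
tcp_pos: [0.4664, -0.0358, 0.0161]
orientation: [0.001, 0.516, 0.856, 0.0]
wrist_force: [-0.3, -0.2, 0.7]
finger_gap: 0.0428
grip_force: 0.0
```

Call:
jog_arm(motion=[0,0,0,0,0,0,0,0,0,0,0,0,0,0,0,0,0,0,0,0,0,0,0,0,0,0,0,0,0,0,0,0,0,0,0], newtons=30)

```text
clock: 8.62
tcp_pos: [0.4662, -0.0356, 0.016]
orientation: [0.0, 0.516, 0.856, 0.0]
wrist_force: [-1.0, 0.7, 6.0]
finger_gap: 0.0132
grip_force: 31.7
```

Call:
jog_arm(motion=[0,0,-0.1,0,0,0,0,0,0,-0.3,0,0,0,0,0,0,-0.5,0,0,0,0,-0.1,0.06,-0.5,0,0,-0.1,0,-0.25,0.15,-0.5,0,0,-0.2,0,-0.45,0.25,-0.5,0,0,-0.31,0,-0.65,0.36,-0.5,0,0,-0.42,0,-0.8,0.45,-0.5,0,0,-0.53,0,-0.9,0.52,-0.5,0,0,-0.64,0,-0.95,0.55,-0.5,0,0,-0.74,0,-0.95,0.55,-0.5,0,0,-0.814,0,-0.95,0.55,-0.5,0,0,-0.814,0])

```text
clock: 10.12
tcp_pos: [0.6514, -0.1523, 0.1145]
orientation: [-0.001, -0.096, 0.995, 0.0]
wrist_force: [-0.3, -0.4, -0.2]
finger_gap: 0.0134
grip_force: 30.9
```

Run:
```python
from h import *
s=env.get_state(); p=s['tcp_pos']; q=s['orientation']; print(p,q,s['wrist_force'],s['finger_gap'],s['joint_pos'].round(2))
a=2*np.arctan2(q[2],q[1]); print('tool x deg',np.degrees(a))
d=np.array([.6655,-.1668])-p[:2]; print((d@[np.cos(a),np.sin(a)])/.2,(d@[np.sin(a),-np.cos(a)])/.2)
im,c=snap('wrist','w3.png')
for b in blobs(mask(im,'red'),150): print('red',b.mean(0).round(),*rect(c,b,.012))
```

```text
[ 0.65138281 -0.15228789  0.11448811] [-7.29390353e-04 -9.57620491e-02  9.95403929e-01  3.40731601e-04] [-0.2907591  -0.36839215 -0.17907697] 0.01337006707976536 [-0.35  0.55  0.12  1.14 -0.   -0.54]
tool x deg 190.99036754898836
-0.05545811863398488 -0.08468653529173938
red [238. 211.] [ 687.7 -162.2] [197.9 108. ] 11.1
```

View pics/w3.png

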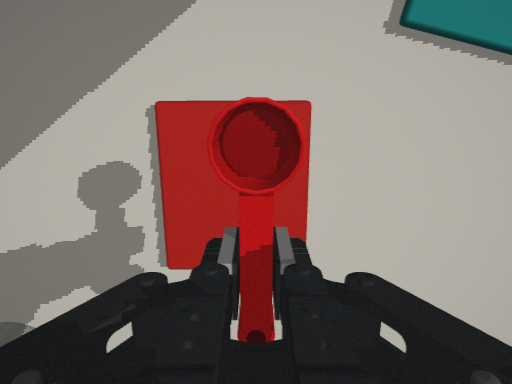

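The spoons are held level, with the bowl at (256,146) and the handle along the mat's long side. I'll lower them.

Call:
jog_arm(motion=[-0.03,-0.045,0.05,0,0,0,0,-0.055,-0.085,0.15,0,0,0,0,-0.055,-0.085,0.28,0,0,0,0,-0.055,-0.085,0.38,0,0,0,0,-0.055,-0.085,0.44,0,0,0,0,-0.055,-0.085,0.47,0,0,0,0,-0.055,-0.085,0.48,0,0,0,0,-0.055,-0.085,0.486,0,0,0,0,-0.055,-0.085,0.486,0,0,0,0])

```text
clock: 11.3
tcp_pos: [0.6663, -0.1671, 0.0191]
orientation: [0.001, -0.096, 0.995, -0.0]
wrist_force: [-0.5, -1.2, -0.6]
finger_gap: 0.0131
grip_force: 30.9
```

Call:
jog_arm(motion=[0,0,0.005,0,0,0,0,0,0,0.01,0,0,0,0,0,0,0.01,0,0,0,0,0,0,0.01,0,0,0,0])

```text
clock: 11.8
tcp_pos: [0.6658, -0.1669, 0.0163]
orientation: [0.0, -0.096, 0.995, 0.0]
wrist_force: [0.1, 0.4, -0.1]
finger_gap: 0.0132
grip_force: 30.9
```

Call:
jog_arm(motion=[0,0,0.004,0,0,0,0,0,0,0.006,0,0,0,0,0,0,0.006,0,0,0,0])

```text
clock: 12.18
tcp_pos: [0.6659, -0.1669, 0.016]
orientation: [0.0, -0.096, 0.995, -0.0]
wrist_force: [-2.3, -0.1, 5.3]
finger_gap: 0.0133
grip_force: 31.6
```

Call:
jog_arm(motion=[0,0,0,0,0,0,0.3,0,0,0,0,0,0,0.45,0,0,0,0,0,0,0.45,0,0,-0.2,0,0,0,0.5,0,0,-0.5,0,0,0,0.6,0,0,-0.8,0,0,0,1,0.1,0.2,-1,0,0,0.1,1,0.2,0.4,-1,0,0,0.2,1,0.3,0.6,-1,0,0,0.3,1,0.32,0.83,-1,0,0,0.4,1,0.32,0.83,-1,0,0,0.5,1,0.32,0.83,-1,0,0,0.5,1])

```text
clock: 13.68
tcp_pos: [0.5711, -0.0157, 0.2153]
orientation: [0.0, 0.29, 0.957, -0.0]
wrist_force: [0.7, -0.5, -0.4]
finger_gap: 0.0852
grip_force: 0.0
```

```bash
cat >> h.py <<'E'
def togo(x,y,z=None,toolx=None):
    s=env.get_state(); p=s['tcp_pos']; q=s['orientation']; a=2*np.arctan2(q[2],q[1])
    d=np.array([x,y])-p[:2]; print('tcp',p.round(4),'toolx',round(np.degrees(a),2)%360,'q',s['joint_pos'].round(2))
    print('x',(d@[np.cos(a),np.sin(a)])/.2,'y',(d@[np.sin(a),-np.cos(a)])/.2, 'z',None if z is None else (p[2]-z)/.2)
    if toolx is not None: print('wz',-((toolx-np.degrees(a)+180)%360-180)/90)
E
python3 - <<'E'
from h import *
togo(.475,.22,.23,90)
E
```

```text
tcp [ 0.5711 -0.0157  0.2153] toolx 146.23 q [-0.17  0.31  0.    1.26 -0.    0.42]
x 1.0546857636783522 y 0.7126719628499013 z -0.07338513739715544
wz 0.6247346119600922
```

Call:
jog_arm(motion=[0.15,0.1,-0.07,0,0,0.1,1,0.35,0.25,-0.07,0,0,0.2,1,0.55,0.4,-0.07,0,0,0.3,1,0.75,0.53,-0.07,0,0,0.4,1,0.9,0.63,-0.07,0,0,0.5,1,0.97,0.68,-0.07,0,0,0.6,1,0.97,0.68,-0.07,0,0,0.625,1,0.97,0.68,-0.07,0,0,0.625,1])

```text
clock: 14.68
tcp_pos: [0.4864, 0.2047, 0.229]
orientation: [0.0, 0.707, 0.707, -0.0]
wrist_force: [-0.0, -0.4, 0.1]
finger_gap: 0.0855
grip_force: 0.0
```

Run:
```python
from h import *
print(env.get_state()['tcp_pos'])
im,c=snap('wrist','w4.png')
for b in blobs(mask(im,'teal'),150): print('teal',b.mean(0).round(),*rect(c,b,.04))
m=mask(im,'wood')|cv2.inRange(cv2.cvtColor(im,cv2.COLOR_RGB2HSV),np.array([8,60,60]),np.array([22,255,255]))
for b in blobs(m,300): print('cork',b.mean(0).round(),*rect(c,b,.012))
snap('scene','sc2.png')
```

```text
[0.48643808 0.2046741  0.22895286]
teal [233. 319.] [462.9  23.3] [119.   67.3] -0.1
teal [251.  78.] [478.4 284.6] [121.2  63.8] 84.7
cork [285.  86.] [517.  273.4] [89.  36.5] 71.3
cork [218.  94.] [447.1 272.1] [119.2  62.4] -78.6
cork [441.  36.] [658.8 319.4] [133.8  68.2] -6.9
```

View pics/w4.png

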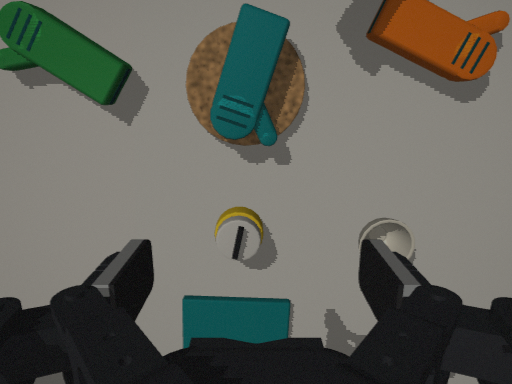

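View pics/sc2.png

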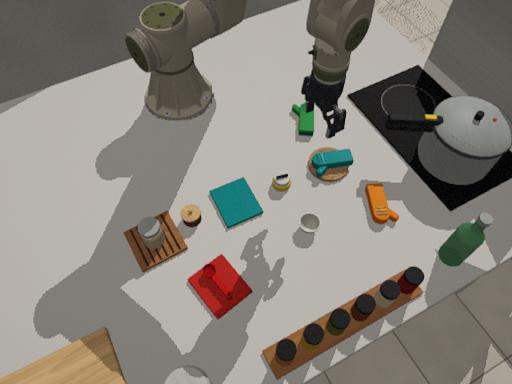

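Wrist view: the teal grip's cuff corners are (246,5) and (290,20), its finger end is (232,138), its thumb (267,138). The cork circle runs from 187 to 304 in columns and 22 to 145 in rows, the timer is at (239,235) and the ramekin at (388,242). Scene view: the jar stands on the trivet and the spoons lie on the red mat.

Run:
```python
from h import *
c=get_calibration('wrist'); im=cv2.imread('pics/w4.png')[:,:,::-1].copy()
A=ray(c,246,5,.04)[:2];B=ray(c,290,20,.04)[:2];L=ray(c,213,110,.04)[:2]
print('cuff',A,B,np.linalg.norm(A-B))
m=mask(im,'teal'); m[150:]=0
rows=[30,45,60,75,90]; ed=[(np.where(m[r])[0].min(),np.where(m[r])[0].max()) for r in rows]; print(ed)
l=np.array([ray(c,e[0],r,.04)[:2] for e,r in zip(ed,rows)]); r_=np.array([ray(c,e[1],r,.04)[:2] for e,r in zip(ed,rows)])
for s in(l,r_):
    d=s[-1]-s[0]; print('edge ang',np.degrees(np.arctan2(d[1],d[0])))
d=(l[-1]-l[0])+(r_[-1]-r_[0]); u=d/np.linalg.norm(d); cc=(A+B)/2
n=np.array([-u[1],u[0]]); mc=np.vstack([l,r_]).mean(0)
print('u',u,np.degrees(np.arctan2(u[1],u[0])),'width',abs((l-r_)@n))
ps=np.array([ray(c,*p,.04)[:2] for p in np.argwhere(m)[:,::-1]]); t=(ps-mc)@u; print('extent',t.min(),t.max())
cen=mc+u*(t.min()+.055); cen2=mc+u*(t.max()-.064); print('mid from cuff',cen,'from finger',cen2, 'lateral of centre line', (mc-cc)@n)
h=cv2.cvtColor(im,cv2.COLOR_RGB2HSV); k=cv2.inRange(h,np.array([8,60,60]),np.array([22,255,255])); k[160:]=0;k[:,170:320]&=255;k[:,:170]=0;k[:,320:]=0
p=np.vstack(blobs(k,100)); P=np.array([ray(c,*q,.012)[:2] for q in p])*1000
print('cork',cv2.minEnclosingCircle(P.astype(np.float32)), cv2.fitEllipse(cv2.convexHull(P.astype(np.float32))))
print('timer',ray(c,239,238,.04),'ram',ray(c,387,242,.036))
```

```text
cuff [0.47757424 0.34429681] [0.51624709 0.33224652] 0.040506782973890675
[(np.int64(9), np.int64(287)), (np.int64(28), np.int64(487)), (np.int64(226), np.int64(478)), (np.int64(221), np.int64(271)), (np.int64(217), np.int64(267))]
edge ang -15.756015316560676
edge ang -108.78748770862609
u [ 0.8493567  -0.52781929] -31.858231117186303 width [0.12976811 0.21665352 0.12028205 0.02410884 0.02437151]
extent -0.19497466259938354 0.17781043028500476
mid from cuff [0.36145506 0.37272108] from finger [0.57700913 0.23876841] lateral of centre line -0.042236239043421955
cork ((475.2030029296875, 277.50433349609375), 59.72588348388672) ((475.1502685546875, 277.3592529296875), (118.76077270507812, 118.96179962158203), 73.32268524169922)
timer [0.46821272 0.12496019 0.04      ] ram [0.62417961 0.11826354 0.036     ]
```

Run:
```python
from h import *
c=get_calibration('wrist'); im=cv2.imread('pics/w4.png')[:,:,::-1].copy()
m=mask(im,'teal'); m[150:]=0; m[:,:200]=0; m[:,300:]=0
rows=range(25,91,5); E=lambda f:np.array([ray(c,f(np.where(m[r])[0]),r,.04)[:2] for r in rows])
l,r_=E(np.min),E(np.max)
ang=[np.degrees(np.arctan(np.polyfit(s[:,1],s[:,0],1)[0])) for s in(l,r_)]; print(ang)
a=-np.pi/2-np.radians(np.mean(ang)); u=np.array([np.cos(a),np.sin(a)]); n=np.array([-u[1],u[0]])
print('dir',np.degrees(a),'edges n',(l@n).mean(),(r_@n).mean(),((r_-l)@n).mean())
ps=np.array([ray(c,*p,.04)[:2] for p in np.argwhere(m)[:,::-1]]); t=ps@u; w=((l+r_)@n).mean()/2
print('ext',t.min(),t.max(),np.ptp(t)); print('mid', (t.min()+.055)*u+w*n, (t.max()-.064)*u+w*n)
print((t.min()+.035)*u+w*n)
```

```text
[np.float64(18.886108775274593), np.float64(18.911130504576644)]
dir -108.89861963992563 edges n 0.3371603417752996 0.3807386409433526 0.043578299168052885
ext -0.4818289535382237 -0.36501842286915154 0.11681053066907215
mid [0.47784726 0.28755814] [0.47855642 0.28962959]
[0.48432516 0.30648001]
```

Call:
jog_arm(motion=[0.2,0,0.1,0,0,0.1,1,0.4,-0.019,0.2,0,0,0.21,0.85,0.485,-0.019,0.35,0,0,0.21,0.78,0.485,-0.019,0.55,0,0,0.21,0.78,0.485,-0.019,0.7,0,0,0.21,0.78,0.485,-0.019,0.82,0,0,0.21,0.78,0.485,-0.019,0.9,0,0,0.21,0.78,0.485,-0.019,0.92,0,0,0.21,0.78,0.485,-0.019,0.92,0,0,0.21,0.78])

```text
clock: 15.9
tcp_pos: [0.4831, 0.3018, 0.0455]
orientation: [0.0, 0.815, 0.58, 0.0]
wrist_force: [0.8, -0.2, -0.4]
finger_gap: 0.0667
grip_force: 0.0
```

Run:
```python
from h import *
togo(.4827,.3017,.0145,71.1)
im,c=snap('wrist','w5.png')
```

```text
tcp [0.4831 0.3018 0.0455] toolx 70.92 q [ 0.42  0.42 -0.27  0.88 -0.    2.32]
x -0.0012350023350181263 y -0.0017363634559315517 z 0.1551627371950686
wz -0.0020148840143977827
```

View pics/w5.png

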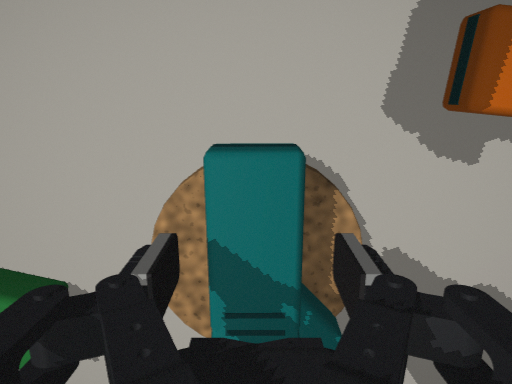

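The pads straddle the palm evenly (207–304 px, fingers at 165 and 345), the thumb is clear, and the green and orange mitts lie apart. Closing on the grip.

Call:
jog_arm(motion=[0,0,0.06,0,0,0,0.78,0,0,0.12,0,0,0,0.78,0,0,0.15,0,0,0,0.78,0,0,0.155,0,0,0,0.78,0,0,0.155,0,0,0,0.4,0,0,0.155,0,0,0,0.4,0,0,0.155,0,0,0,0.4,0,0,0.155,0,0,0,0.4], newtons=45)

```text
clock: 16.95
tcp_pos: [0.4829, 0.302, 0.0144]
orientation: [0.0, 0.815, 0.58, 0.0]
wrist_force: [0.7, 0.5, 1.5]
finger_gap: 0.0455
grip_force: 47.9
```

Run:
```python
from h import *
p=env.get_state()['tcp_pos']; mid=np.array([.4782,.2885]); u=np.array([-.324,-.946]); print('offset along u',(p[:2]-mid)@u)
togo(.461,-.0237,.115,180)
```

```text
offset along u -0.014293657756147073
tcp [0.4829 0.302  0.0144] toolx 70.92 q [ 0.42  0.46 -0.31  0.81  0.    2.32]
x -1.5748294969499557 y 0.4287394066662998 z -0.502828633342626
wz -1.2119993889289213
```

Call:
jog_arm(motion=[0,0,-0.1,0,0,0,0.4,0,0,-0.3,0,0,0,0.4,0,0,-0.5,0,0,0,0.4,-0.1,0.03,-0.55,0,0,-0.1,0.4,-0.25,0.07,-0.55,0,0,-0.2,0.4,-0.4,0.11,-0.55,0,0,-0.3,0.4,-0.55,0.15,-0.55,0,0,-0.4,0.4,-0.7,0.19,-0.55,0,0,-0.5,0.4,-0.82,0.23,-0.55,0,0,-0.6,0.4,-0.9,0.25,-0.55,0,0,-0.7,0.4,-0.9,0.25,-0.55,0,0,-0.75,0.4,-0.9,0.25,-0.55,0,0,-0.75,0.4])

```text
clock: 18.45
tcp_pos: [0.4708, 0.1151, 0.124]
orientation: [-0.0, 0.356, 0.935, -0.0]
wrist_force: [0.5, 0.3, -0.9]
finger_gap: 0.0449
grip_force: 47.6
```

Run:
```python
from h import *
togo(.4465,-.0227,.124,177.7)
```

```text
tcp [0.4708 0.1151 0.124 ] toolx 138.34 q [ 0.07  0.2  -0.37  1.    0.    0.8 ]
x -0.3673171614207382 y -0.5955132094451616 z -4.869201800095091e-07
wz -0.4373677383576835
```

Call:
jog_arm(motion=[-0.06,-0.1,0,0,0,-0.1,0.4,-0.14,-0.24,0,0,0,-0.2,0.4,-0.23,-0.38,0,0,0,-0.3,0.4,-0.32,-0.52,0,0,0,-0.4,0.4,-0.367,-0.595,0,0,0,-0.437,0.4,-0.367,-0.595,0,0,0,-0.437,0.4,-0.367,-0.595,0,0,0,-0.437,0.4])

```text
clock: 19.32
tcp_pos: [0.447, -0.0218, 0.1241]
orientation: [-0.0, 0.02, 1.0, 0.0]
wrist_force: [-0.0, 0.7, -1.1]
finger_gap: 0.0453
grip_force: 47.6
```

Run:
```python
from h import *
togo(.4465,-.0227,.0155,177.7)
im,c=snap('side','s3.png')
cv2.imwrite('pics/s3c.png',cv2.resize(im[100:330,150:440],None,fx=2,fy=2)[:,:,::-1])
```

```text
tcp [ 0.447  -0.0218  0.1241] toolx 177.68 q [-0.23  0.13 -0.46  0.98  0.   -0.19]
x 0.0021216990467379376 y -0.004627389129588192 z 0.5428506200696861
wz -0.00020396971812317589
```

View pics/s3c.png

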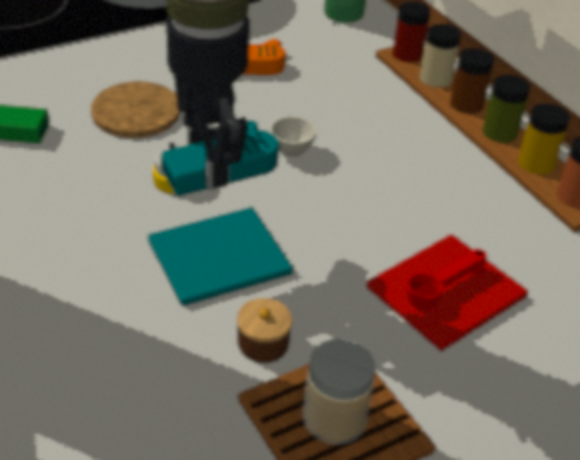

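The grip hangs level over the teal mat. The mat is clear and the thumb points away from the salt pot. Lowering.

Call:
jog_arm(motion=[0.002,-0.005,0.12,0,0,0,0.4,0.002,-0.005,0.28,0,0,0,0.4,0.002,-0.005,0.41,0,0,0,0.4,0.002,-0.005,0.48,0,0,0,0.4,0.002,-0.005,0.515,0,0,0,0.4,0.002,-0.005,0.53,0,0,0,0.4,0.002,-0.005,0.54,0,0,0,0.4,0.002,-0.005,0.54,0,0,0,0.4])

```text
clock: 20.38
tcp_pos: [0.447, -0.0235, 0.0165]
orientation: [0.0, 0.02, 1.0, -0.0]
wrist_force: [-0.1, 0.3, 0.4]
finger_gap: 0.0457
grip_force: 47.6
```

Call:
jog_arm(motion=[0,0,0.004,0,0,0,0.4,0,0,0.007,0,0,0,0.4,0,0,0.007,0,0,0,0.4])

```text
clock: 20.75
tcp_pos: [0.4465, -0.0234, 0.0147]
orientation: [0.0, 0.02, 1.0, -0.0]
wrist_force: [0.3, 1.0, -0.8]
finger_gap: 0.0453
grip_force: 47.6
```

Call:
jog_arm(motion=[0,0,0.003,0,0,0,0.4,0,0,0.004,0,0,0,0.4,0,0,0.004,0,0,0,0.4])

```text
clock: 21.12
tcp_pos: [0.4466, -0.0234, 0.0144]
orientation: [0.0, 0.02, 1.0, -0.0]
wrist_force: [-1.6, 0.7, 4.3]
finger_gap: 0.0448
grip_force: 48.4
```

Call:
jog_arm(motion=[0,0,0,0,0,0,0.65,0,0,0,0,0,0,0.78,0,0,0,0,0,0,0.78,0,0,-0.2,0,0,0,0.78,0,0,-0.5,0,0,0,0.78,0,0,-0.8,0,0,0,1,0,-0.15,-0.95,0,0,0.1,1,0,-0.3,-0.95,0,0,0.2,1,0,-0.45,-0.95,0,0,0.3,1,0,-0.6,-0.95,0,0,0.4,1,0,-0.7,-0.95,0,0,0.5,1,0,-0.7,-0.95,0,0,0.5,1])

```text
clock: 22.62
tcp_pos: [0.4409, -0.1643, 0.2037]
orientation: [-0.0, 0.401, 0.916, 0.0]
wrist_force: [0.2, -0.2, -0.1]
finger_gap: 0.0854
grip_force: 0.0
```

Run:
```python
from h import *
togo(.464,-.2653,.2,90)
```

```text
tcp [ 0.4409 -0.1643  0.2037] toolx 132.67 q [-0.53  0.12 -0.26  1.18  0.    0.3 ]
x -0.4495694129406853 y -0.25744600209163787 z 0.01839616272137301
wz 0.47407334062036516
```

Call:
jog_arm(motion=[-0.1,-0.05,0,0,0,0.1,1,-0.2,-0.11,0,0,0,0.2,1,-0.32,-0.18,0,0,0,0.3,1,-0.42,-0.24,0,0,0,0.4,1,-0.45,-0.257,0,0,0,0.474,1,-0.45,-0.257,0,0,0,0.474,1,-0.45,-0.257,0,0,0,0.474,1])

```text
clock: 23.5
tcp_pos: [0.4643, -0.2632, 0.2038]
orientation: [-0.0, 0.705, 0.709, 0.0]
wrist_force: [-0.1, 1.0, -0.5]
finger_gap: 0.0851
grip_force: 0.0
```

Run:
```python
from h import *
togo(.464,-.2653,.0355,90)
im,c=snap('wrist','w6.png')
print(ray(c,256,200,.09))
```

```text
tcp [ 0.4643 -0.2632  0.2038] toolx 90.3 q [-0.67  0.24 -0.12  1.21  0.    0.9 ]
x -0.010332478291660096 y -0.0013700980469028262 z 0.841534819879424
wz 0.00335667427245533
[ 0.46372948 -0.27792082  0.09      ]
```

View pics/w6.png

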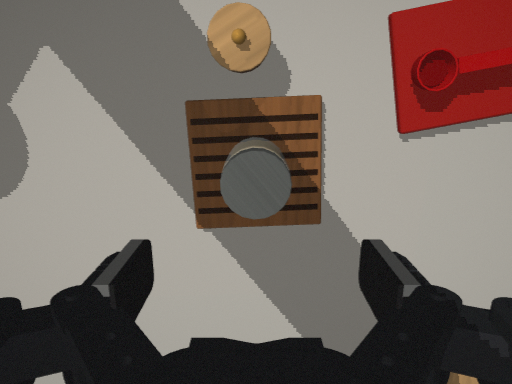

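The jar stands upright on the trivet, its lid centre at (256,181), right under the tool.

Call:
jog_arm(motion=[0,0,0.2,0,0,0,1,0,0,0.42,0,0,0,1,0,0,0.62,0,0,0,1,0,0,0.76,0,0,0,1,0,0,0.82,0,0,0,1,0,0,0.84,0,0,0,1,0,0,0.84,0,0,0,1,0,0,0.84,0,0,0,0.5,0,0,0.84,0,0,0,0.5,0,0,0.84,0,0,0,0.5,0,0,0.84,0,0,0,0.5])

```text
clock: 24.92
tcp_pos: [0.4649, -0.2648, 0.0372]
orientation: [0.001, 0.707, 0.708, 0.0]
wrist_force: [-0.6, -0.3, 6.8]
finger_gap: 0.0568
grip_force: 48.0
```

Run:
```python
from h import *
im=cv2.imread('pics/w6.png')
# camera pose at snapshot: same orientation, tool has since moved straight down by dz
c=get_calibration('wrist'); T=np.array(c['world_from_camera']).copy(); p=env.get_state()['tcp_pos']
T[:3,3]+=np.array([.4643,-.2632,.2038])-p; c=dict(c); c['world_from_camera']=T
print('jar',ray(c,256,181,.09)); togo(.475,.0,.14,90)
```

```text
jar [ 0.46388454 -0.2628071   0.09      ]
tcp [ 0.4649 -0.2648  0.0372] toolx 90.09 q [-0.67  0.38 -0.37  0.82 -0.    0.9 ]
x 1.3238795162726558 y 0.05234030961720278 z -0.5142329018028363
wz 0.0009942706141139802
```

Call:
jog_arm(motion=[0,0,-0.1,0,0,0,0.5,0,0,-0.3,0,0,0,0.5,0,0,-0.5,0,0,0,0.5,0,0,-0.55,0,0,0,0.5,0.12,0,-0.55,0,0,0,0.5,0.3,0.02,-0.55,0,0,0,0.5,0.5,0.04,-0.55,0,0,0,0.5,0.7,0.05,-0.55,0,0,0,0.5,0.88,0.05,-0.55,0,0,0,0.5,1,0.05,-0.55,0,0,0,0.5])

```text
clock: 26.18
tcp_pos: [0.4717, -0.061, 0.1437]
orientation: [-0.002, 0.706, 0.708, -0.001]
wrist_force: [-0.2, -0.4, -2.4]
finger_gap: 0.057
grip_force: 48.8
```

Call:
jog_arm(motion=[0.15,0,0,0,0,0,0.5,0.35,0,0,0,0,0,0.5,0.55,0,0,0,0,0,0.5,0.75,0,0,0,0,0,0.5,0.9,0,0,0,0,0,0.5,1,0,0,0,0,0,0.5,1,0,0,0,0,0,0.5])

```text
clock: 27.05
tcp_pos: [0.4714, 0.1375, 0.1439]
orientation: [-0.001, 0.705, 0.709, -0.001]
wrist_force: [-0.7, -0.4, -3.6]
finger_gap: 0.057
grip_force: 48.8
```

Run:
```python
from h import *
togo(.4752,.2754,.038,90); print(env.get_state()['finger_gap'])
```

```text
tcp [0.4714 0.1375 0.1439] toolx 90.28 q [ 0.12  0.2  -0.32  1.05  0.    1.69]
x 0.6893370349454364 y 0.022579001186328426 z 0.5296118066559315
wz 0.0031108433059867163
0.05697293840217719
```

Call:
jog_arm(motion=[0.15,0.01,0,0,0,0,0.5,0.35,0.02,0,0,0,0,0.5,0.55,0.023,0,0,0,0,0.5,0.67,0.023,0,0,0,0,0.5,0.69,0.023,0,0,0,0,0.5,0.69,0.023,0.1,0,0,0,0.5,0.69,0.023,0.25,0,0,0,0.5,0.69,0.023,0.38,0,0,0,0.5,0.69,0.023,0.46,0,0,0,0.5,0.69,0.023,0.5,0,0,0,0.5,0.69,0.023,0.5,0,0,0,0.5])

```text
clock: 28.42
tcp_pos: [0.4781, 0.2735, 0.0458]
orientation: [-0.0, 0.707, 0.707, -0.0]
wrist_force: [0.4, -0.4, -2.5]
finger_gap: 0.0566
grip_force: 48.8
```

Run:
```python
from h import *
togo(.4752,.2754,.0372,90)
```

```text
tcp [0.4781 0.2735 0.0458] toolx 90.06 q [ 0.37  0.39 -0.32  0.86 -0.    1.94]
x 0.009764223832352007 y -0.014316398294556368 z 0.042792207039471473
wz 0.0007058591323470864
```

Call:
jog_arm(motion=[0.01,-0.014,0.01,0,0,0,0.5,0.01,-0.014,0.025,0,0,0,0.5,0.01,-0.014,0.036,0,0,0,0.5,0.01,-0.014,0.042,0,0,0,0.5,0.01,-0.014,0.042,0,0,0,0.5])

```text
clock: 29.05
tcp_pos: [0.4753, 0.2758, 0.0374]
orientation: [0.0, 0.707, 0.708, -0.0]
wrist_force: [-0.5, -0.9, -2.4]
finger_gap: 0.057
grip_force: 48.8
```

Call:
jog_arm(motion=[0,0,0.004,0,0,0,0.5,0,0,0.006,0,0,0,0.5,0,0,0.006,0,0,0,0.5])

```text
clock: 29.42
tcp_pos: [0.4754, 0.2759, 0.0372]
orientation: [0.0, 0.707, 0.708, 0.0]
wrist_force: [-2.9, -0.6, 5.1]
finger_gap: 0.0572
grip_force: 49.5
```

In contact; releasing, lifting, then backing off for a check.

Call:
jog_arm(motion=[0,0,0,0,0,0,0.8,0,0,0,0,0,0,1,0,0,0,0,0,0,1,0,0,-0.15,0,0,0,1,0,0,-0.4,0,0,0,1,0,0,-0.7,0,0,0,1,0,0,-0.95,0,0,0,1,-0.15,0.1,-1,0,0,0,1,-0.35,0.15,-1,0,0,0,1,-0.45,0.15,-1,0,0,0,1,-0.45,0.15,-1,0,0,0,1])

```text
clock: 30.8
tcp_pos: [0.5051, 0.1849, 0.2361]
orientation: [-0.0, 0.707, 0.707, -0.0]
wrist_force: [-0.2, -0.5, 0.7]
finger_gap: 0.0851
grip_force: 0.0
```

Run:
```python
from h import *
w,cw=snap('wrist','w7.png'); s,cs=snap('side','s4.png'); a,ca=snap('scene','sc4.png')
cv2.imwrite('pics/fin.png',np.hstack([cv2.resize(w[:,100:400],(400,512)),cv2.resize(s[100:340,130:430],(400,320)).__class__((0,))[:0].reshape(512,0,3) if 0 else cv2.copyMakeBorder(cv2.resize(s[100:340,130:430],(400,320)),0,192,0,0,cv2.BORDER_CONSTANT)])[:,:,::-1])
h=cv2.cvtColor(w,cv2.COLOR_RGB2HSV); k=cv2.inRange(h,np.array([8,60,60]),np.array([22,255,255]))
for b in blobs(k,300): print('wood',b.mean(0).round(),cv2.minEnclosingCircle(np.array([ray(cw,*q,.012)[:2]*1000 for q in b]).astype(np.float32)))
for n,im,c in(('side',s,cs),('scene',a,ca)):
    for k in('red','teal'):
        for b in blobs(mask(im,k),150): print(n,k,b.mean(0).round(),*rect(c,b,.012))
```

```text
wood [421.  21.] ((660.1151123046875, 328.877197265625), 67.27715301513672)
wood [227.  64.] ((475.2606201171875, 277.5555725097656), 59.7540397644043)
side red [374. 244.] [ 656.9 -168.4] [137.3 109.3] 11.0
side teal [260. 227.] [464.9 -20.6] [138.8 123.9] -2.0
scene red [220. 285.] [ 658.1 -168. ] [129.9 108.1] 11.1
scene teal [235. 201.] [458.8 -22.1] [136.8 107.1] -2.5
```

View pics/fin.png

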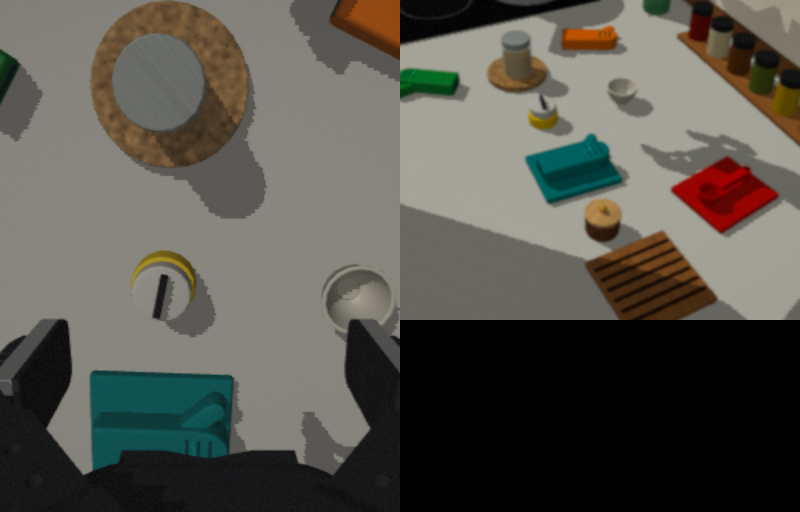

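Final view: jar upright on the cork, teal grip flat on the teal mat, spoons on the red mat. The timer, ramekin and salt pot have not moved. I'll take one overhead look to check the centring.

Call:
jog_arm(motion=[-0.2,0.05,0,0,0,0,1,-0.45,0.12,0,0,0,0,1,-0.7,0.2,0,0,0,0,1,-0.9,0.25,0,0,0,0,1,-1,0.28,0,0,0,0,1,-1,0.28,0,0,0,0,1])

```text
clock: 31.7
tcp_pos: [0.5621, -0.0142, 0.236]
orientation: [-0.0, 0.707, 0.707, 0.0]
wrist_force: [-0.9, -0.3, 0.0]
finger_gap: 0.0851
grip_force: 0.0
```

Call:
jog_arm(motion=[-0.2,0,0,0,0,0,1,-0.4,0,0,0,0,0,1,-0.58,0,0,0,0,0,1,-0.65,0,0,0,0,0,1,-0.65,0,0,0,0,0,1,-0.65,0,0,0,0,0,1])

```text
clock: 32.45
tcp_pos: [0.562, -0.1424, 0.2364]
orientation: [-0.0, 0.706, 0.708, 0.0]
wrist_force: [-0.1, 0.5, -0.1]
finger_gap: 0.0856
grip_force: 0.0
```

Run:
```python
from h import *
w,c=snap('wrist','w8.png'); print(env.get_state()['tcp_pos'])
T=np.array(c['world_from_camera']).copy(); T[:3,3]+=np.array([.5051,.1849,.2361])-env.get_state()['tcp_pos']
print('jar',ray({**c,'world_from_camera':T},218.5,61.5,.09))
cv2.imwrite('pics/w8c.png',cv2.resize(w[0:270,60:420],None,fx=2.2,fy=2.2,interpolation=2)[:,:,::-1])
```

```text
[ 0.56202615 -0.14244378  0.23644574]
jar [0.47457478 0.27473424 0.09      ]
```

View pics/w8c.png

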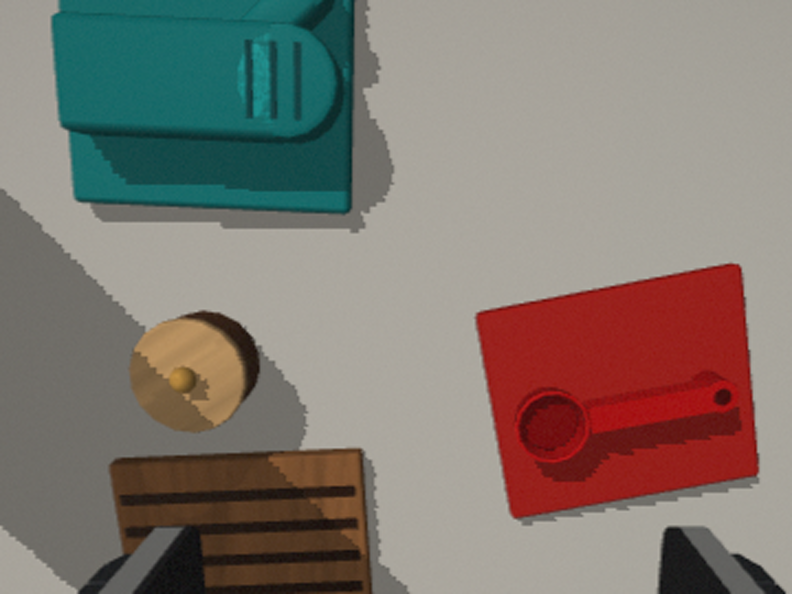

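Overhead crop: spoon bowl (552,425) and clip (723,397) on the red mat, with mat corners at (477,313), (740,264), (758,474) and (513,518). The grip's cuff is at x≈55 and its finger end at (338,85).

Run:
```python
from h import *
c=get_calibration('wrist'); r=lambda x,y,z:ray(c,x/2.2+60,y/2.2,z)[:2]*1000
b,k=r(552,425,.036),r(723,397,.034); u=(k-b)/np.linalg.norm(k-b)
print('spoons',b+36*u,k-44*u,'mat',np.mean([r(*p,.012) for p in((477,313),(740,264),(758,474),(513,518))],0))
cu=(r(53,16,.04)+r(63,122,.04))/2; f=r(338,85,.04); print('grip cuff',cu,'tip',f); u=(f-cu)/np.linalg.norm(f-cu); print('mid',cu+55*u,f-64*u)
print('teal corners',r(75,200,.012),r(350,212,.012))
```

```text
spoons [ 654.13248746 -170.52492453] [ 655.24919007 -170.33884808] mat [ 656.69179495 -168.33430086]
grip cuff [407.08242184 -23.28250426] tip [522.48631204 -28.68371899]
mid [462.02228205 -25.85383857] [458.55629289 -25.69162089]
teal corners [395.25475135 -74.80755686] [523.35706496 -79.81236445]
```

```bash
python3 -c "
from workcell import env
print(env.hand_in())"
```

```text
the job is handed in; nothing more can be done
None
```

The jar is on the cork coaster, the spoons on the red mat and the pot grip on the teal mat, each within about 3 mm of centre by the last camera check; the bystanders look undisturbed, and the job was handed in at about 32 s.

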